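# Sweep the loose jar lids into the lid tray

## Robot

A 6-joint arm with a two-finger parallel gripper is mounted at the origin on the work surface. World frame = base frame: x ahead of the robot, y to its left, z up, the work surface at z = 0. Lengths are in m, angles in rad, forces in N, time in s.
With the tool pointing down it reaches from about 0.375 to 0.925 m from the base axis. Payload 5.7 kg.
Tool frame: the origin (TCP) lies midway between the tips of the shut fingers; the grasp point (between the pads) lies 19 mm behind it; z points along the fingers, x is the direction in which the jaws open and shut, and the axes are right-handed (so a half turn about z gives the same grasp; the last joint's range is limited). The gripper opens to 88 mm and grips with 3 to 60 N. Pads are 20 mm wide; open, the fingers measure 115 mm over their backs; the gripper's body (75 mm by 178 mm) begins 61 mm behind the grasp point.
Start: joints at [-1.423, 0.359, 1.51, -0, 1.272, -0.115], TCP at [0.156, -0.579, 0.223] pointing down, gripper open.
Joint ranges: [-2.97, 2.97], [-1.01, 2.36], [0.21, 2.38], [-0.96, 4.11], [0.2, 2.71], [-2.98, 2.98]. Speed limits (rad/s): [2.39, 2.39, 3.14, 3.14, 3.14, 3.14].

## Interface

Orientations are given as a unit quaternion [x, y, z, w].
In Python, from bench import move_ptp, servo_line, goto_joints, move_gripper, sleep, inverse_kinematics, capture, PlanningError, close_job, spot_in, silhouettes, current_clock, current_joint_pos, current_qvel, current_joint_torque, current_position, current_orientation, current_force, current_torque, current_finger_gap gives the robot as it stands. Calls block until the motion is done:
- move_ptp(position, orientation): joint-space move of the TCP to a pose.
- servo_line(position, orientation=None, rate=0.15, contact_N=None): straight line of the TCP; orientation=None keeps the orientation; rate is the mean speed in m/s. With contact_N (N) it stops when the force on the tool has changed by that much, and returns True; else False.
- goto_joints(angles): joint-space move.
- move_gripper(opening): finger opening in m; the grip force is fixed at half the most; returns when the fingers have stopped.
- sleep(seconds).
- inverse_kinematics(position, orientation): joint angles nearest the present ones, or None.
- capture(name): name is "scene" or "top" or "wrist"; returns a dict with "image" (420x560x3 uint8, blue, green, red), "range_z" (420x560 float32, m along the optical axis (not along the pixel's ray), 0 where there is no reading), "intrinsics" (3x3 intrinsics, pixels), "R" (3x3) and "t" (3): a world point X has camera coordinates R X + t. Camera axes: x right, y down, z forward; pixel columns grow to the right and rows downward; lengths in m; the calibration is good to about 2 mm. A picture is of the moment at which its call begins.
A pose or a line that the arm cannot do raises PlanningError and nothing moves.
- close_job(): hands the job in, once; it reports no verdict.
Trained networks look in the newest picture that a camera, given by its name, has taken for a name from the list of things; names that differ only in an ending like _2 or _b are one class to them, and where a whole thing is asked for, a point or a joint stands for the part that bears it (a point fixed in the world has none). Each returns a list of dicts, best first, with "conf" (0 to 1); they miss things now and then, are a little off and sometimes report something else, mostly with a low value. They report only what shows in the picture. A call takes as long as a camera call. They do not tell look-alikes from the thing itself.
- spot_in(camera, query): "xy" ([column, row] in pixels, amid what is visible of it).
- silhouettes(camera, query): "region" (420x560 bool, what is visible of it) and "xy" ([column, row] in pixels, amid what is visible of it).
Readings, each from a call of its own:
- current_clock(): time.
- current_joint_pos(): joint angles.
- current_qvel(): joint speeds.
- current_joint_torque(): joint torques, N m.
- current_position(): TCP position.
- current_orientation(): TCP orientation.
- current_force(): force on the tool from outside, world axes, zero at the start.
- current_torque(): the same for the moment, N m.
- current_finger_gap(): finger opening in m.
Only numpy, scipy, OpenCV 4.12 (cv2) and the standard library are available. Lean on these libraries where they do the work, as an engineer would, in place of code of your own. Each camera call takes 0.05 s, during which the arm holds its last target. There are 200 camera calls.

## Task

Use the fingers as a brush: sweep the three loose jar lids (red, yellow and green) across the tiles through the open side of the three-sided steel tray, until each lies flat on the tray floor, wholly inside the tray. Keep the lids on the tiles all the way, never lifting or carrying one, and leave the stacked jars, the funnel and the closed pot where they stand.

Things in the scene. Friction and masses are not known exactly. Their poses are not given: they have to be found in the camera images.
- tray: fixed three-sided steel tray, 120 (x) by 190 mm (y) outside; walls 30 mm high, 5 mm thick at the back (+x) and sides (+-y). Origin: centre, at tile level. Open mouth at x = -60 mm, faces the robot (yaw within 0.25 rad). Insides: back wall x = +55, side walls y = +-90 mm
- tray_mouth (a point): middle of the tray's mouth line, at tile level, same axes as the tray. The tray's dark floor is flush with the tiles, no step, so lids slide straight in. The tray may stand to the left or right, beside the pot
- lid_red_center (a point): centre of the loose red jar lid: flat round disc, 43 mm diameter, 14 mm high, about 16 g, lying flat on the tiles between robot and tray; the point is 7 mm above its underside. It slides when pushed from the side and stops when the push stops
- lid_yellow_center (a point): centre of the loose yellow jar lid: flat round disc, 43 mm diameter, 14 mm high, about 16 g, lying flat on the tiles between robot and tray; the point is 7 mm above its underside. It slides when pushed from the side and stops when the push stops
- lid_green_center (a point): centre of the loose green jar lid: flat round disc, 43 mm diameter, 14 mm high, about 16 g, lying flat on the tiles between robot and tray; the point is 7 mm above its underside. It slides when pushed from the side and stops when the push stops
- jar_low_center (a point): centre of the lower of two stacked green glass jars (each 80 mm diameter, 100 mm high), loose, standing off to one side; the point is 50 mm above the tiles. Bystander
- jar_top_center (a point): centre of the upper stacked jar, loose on the lower one; the point is 150 mm above the tiles. Bystander
- funnel_center (a point): centre of the blue plastic funnel standing wide end down, 110 mm diameter at the foot, 120 mm high, loose, standing off to the other side; the point is 60 mm above the tiles, on its axis. Bystander
- pot_center (a point): centre of the white ceramic pot with blue clip-on lid, closed, about 105 mm diameter, 69 mm high, loose, standing beside the tray; the point is 35 mm above the tiles, on its axis. Bystander
Not all that is in view belongs to the job. There is more than one size of the part that bears pot_center; the job needs the middle-sized.

How it is judged:
At the end, for the whole second after the job is handed in: Each lid lies flat on the floor of the tray (centre lower than 15 mm) wholly between its walls and behind the mouth line (about 1.5 mm may stick out); jars, funnel and pot are upright and within 20 mm of where they began (x of lid_red_center in the frame of tray between -0.04 and 0.06 m and y of lid_red_center in the frame of tray between -0.09 and 0.09 m and height (world z) of each of lid_red_center, lid_yellow_center, lid_green_center below 0.015 m and x of lid_yellow_center in the frame of tray between -0.04 and 0.06 m and y of lid_yellow_center in the frame of tray between -0.09 and 0.09 m and x of lid_green_center in the frame of tray between -0.04 and 0.06 m and y of lid_green_center in the frame of tray between -0.09 and 0.09 m and distance of each of jar_low_center, jar_top_center, funnel_center, pot_center from where it was at the start of the episode below 0.02 m and angle between each of jar_low_center, jar_top_center, funnel_center, pot_center's own z axis and vertical below 0.15 rad); the robot touches nothing.
It fails at once if a lid was lifted off the tiles (centre above 30 mm) (height (world z) of any of lid_red_center, lid_yellow_center, lid_green_center above 0.03 m).
It fails at once if a jar, the funnel or the pot was knocked or moved by more than 20 mm (distance of any of jar_low_center, jar_top_center, funnel_center, pot_center from where it was at the start of the episode above 0.02 m).
It also fails if it takes over 72 s, if anything falls off the work surface, if the arm or the gripper's body presses on something with over 40 N, if the wrist force passes 120 N, or if a joint passes its speed limit or range.

## Working session

There is one attempt and no reset: what is moved stays moved. The work goes in short steps, each a Python script; the robot and the scene stay as the last script left them, time stands still between calls to the robot, and variables do not carry over. Pictures are saved under pics/ and viewed, about 8 in all and at most 12, crops included, and the job is handed in when it is done.

```bash
mkdir -p pics; ls; cat > h.py <<'E'
import numpy as np, cv2
from bench import *
def pix2w(c,u,v,z=None):
    K,R,t=c["intrinsics"],c["R"],c["t"]
    d=np.linalg.inv(K)@np.array([u,v,1.0])
    o=-R.T@t; w=R.T@d
    s=(z-o[2])/w[2] if z is not None else c["range_z"][int(v),int(u)]
    return o+s*w
def cloud(c,mask):
    v,u=np.nonzero(mask&(c["range_z"]>0)); z=c["range_z"][v,u]
    d=np.linalg.inv(c["intrinsics"])@np.stack([u,v,np.ones(len(u))])*z
    return (c["R"].T@(d-c["t"][:,None])).T
E
python3 - <<'E'
from h import *
for cam in("scene","top"):
    c=capture(cam); cv2.imwrite(f"pics/{cam}0.png",c["image"])
    for q in("tray","lid_red_center","lid_yellow_center","lid_green_center","jar_low_center","jar_top_center","funnel_center","pot_center"):
        for s in silhouettes(cam,q)[:4]:
            p=cloud(c,s["region"])
            if len(p)==0: continue
            lo,hi=np.percentile(p,[2,98],axis=0)
            print(cam,q,round(s["conf"],2),np.round(s["xy"]),"lo",lo.round(3),"hi",hi.round(3),len(p))
E
```

```text
pics
scene tray 0.93 [325. 217.] lo [ 0.586  0.036 -0.004] hi [0.713 0.231 0.03 ] 2175
scene lid_red_center 0.71 [203. 236.] lo [ 0.456 -0.186 -0.003] hi [ 0.495 -0.147  0.016] 187
scene lid_yellow_center 0.42 [245. 210.] lo [ 0.457 -0.025  0.002] hi [0.494 0.012 0.016] 125
scene jar_top_center 0.93 [338. 131.] lo [0.488 0.316 0.105] hi [0.555 0.382 0.201] 877
scene funnel_center 0.91 [128. 276.] lo [ 0.438 -0.441  0.001] hi [ 0.517 -0.342  0.116] 1452
scene pot_center 0.69 [211. 310.] lo [ 0.653 -0.382  0.015] hi [ 0.767 -0.266  0.09 ] 3024
scene pot_center 0.63 [242. 252.] lo [ 0.574 -0.186  0.013] hi [ 0.661 -0.102  0.07 ] 1271
scene pot_center 0.59 [321. 217.] lo [ 0.587  0.036 -0.004] hi [0.712 0.229 0.03 ] 2100
top tray 0.94 [227. 195.] lo [ 0.589  0.041 -0.002] hi [0.708 0.223 0.031] 4065
top lid_red_center 0.79 [357. 264.] lo [ 0.453 -0.186  0.001] hi [ 0.493 -0.147  0.017] 281
top lid_red_center 0.3 [101. 251.] lo [0.478 0.315 0.067] hi [0.55  0.386 0.202] 2086
top lid_yellow_center 0.69 [284. 270.] lo [ 0.453 -0.024  0.002] hi [0.492 0.013 0.017] 268
top lid_green_center 0.52 [212. 275.] lo [0.445 0.156 0.001] hi [0.483 0.194 0.016] 275
top jar_low_center 0.98 [139. 260.] lo [0.477 0.314 0.008] hi [0.548 0.352 0.087] 558
top jar_low_center 0.64 [453. 260.] lo [ 0.416 -0.429  0.011] hi [ 0.511 -0.34   0.12 ] 1769
top jar_low_center 0.2 [212. 274.] lo [0.447 0.156 0.01 ] hi [0.481 0.191 0.016] 236
top jar_top_center 0.63 [104. 248.] lo [0.478 0.315 0.11 ] hi [0.548 0.383 0.202] 2031
top pot_center 0.67 [341. 206.] lo [ 0.563 -0.18   0.024] hi [ 0.652 -0.091  0.071] 1556
top pot_center 0.63 [416. 159.] lo [ 0.64  -0.374  0.018] hi [ 0.757 -0.257  0.091] 2900
top pot_center 0.62 [328. 143.] lo [ 0.729 -0.162  0.013] hi [ 0.791 -0.1    0.049] 712
```

View pics/top0.png

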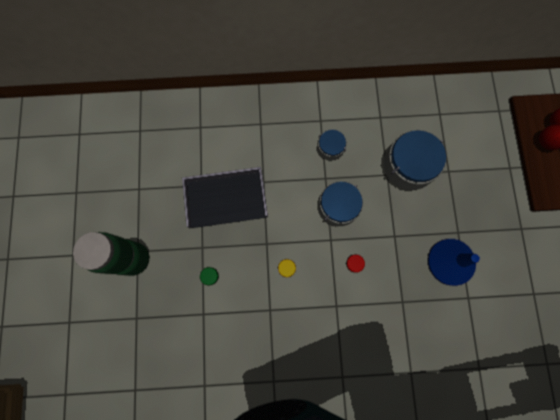

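```bash
python3 - <<'E'
from h import *
c=capture("top"); s=silhouettes("top","tray")[0]
p=cloud(c,s["region"]); w=p[p[:,2]>0.022]
print(cv2.minAreaRect(p[:,:2].astype(np.float32)*1000)); print(cv2.minAreaRect(w[:,:2].astype(np.float32)*1000),len(w))
v,u=np.nonzero(s["region"]); print(cv2.minAreaRect(np.array([pix2w(c,a,b,0.0)[:2]*1000 for a,b in zip(u,v) if c["range_z"][b,a]>0],np.float32)))
print(current_orientation(),current_clock(),current_finger_gap())
E
```

```text
((653.1367797851562, 131.84896850585938), (131.35670471191406, 190.28622436523438), 4.735046863555908)
((648.3961181640625, 131.66445922851562), (121.14817810058594, 189.89959716796875), 4.81390905380249) 443
((652.7395629882812, 135.1215057373047), (130.2626190185547, 196.96517944335938), 4.693416595458984)
[ 7.93645868e-01 -6.08380008e-01 -3.19123223e-05 -3.68186337e-05] 1.0 0.08762300288643476
```

The tray (226,198) has its mouth facing the robot. The lids are green (209,276), yellow (287,268) and red (356,263). The job's pot is the middle-sized one at (341,203), between red and the tray. I'll push with slightly open fingers as a cradle, green first.

```bash
cat >> h.py <<'E'
from scipy.spatial.transform import Rotation as Ro
TC=np.array([.648,.132]); YAW=np.radians(4.8); RT=np.array([[np.cos(YAW),-np.sin(YAW)],[np.sin(YAW),np.cos(YAW)]])
t2w=lambda p: TC+RT@np.array(p)
w2t=lambda p: RT.T@(np.array(p)[:2]-TC)
AHEAD=.0285
def push(start,end,hover=.12,z=.006,rate=.1):
    """sweep lid from start to end (world xy)"""
    s,e=np.array(start),np.array(end); d=(e-s)/np.linalg.norm(e-s); a=np.arctan2(d[1],d[0])
    b=s-.056*d; c=e-AHEAD*d; q0=np.array(current_joint_pos()); best=None
    for j in(a+np.pi/2,a-np.pi/2):
        x=np.array([np.cos(j),np.sin(j),0]); zz=np.array([0,0,-1.]); q=Ro.from_matrix(np.stack([x,np.cross(zz,x),zz],1)).as_quat()
        k=inverse_kinematics([*b,hover],q)
        if k is not None and (best is None or abs(k[5])<best[0]): best=(abs(k[5]),q)
    q=best[1]
    move_ptp([*b,hover],q); servo_line([*b,z],rate=.15); servo_line([*c,z],rate=rate)
    print("F",np.round(current_force(),1),"tcp",np.round(current_position(),3))
    servo_line([*(c-.02*d),z],rate=.1); servo_line([*(c-.02*d),.12],rate=.2)
def lids(save=None,cam="top"):
    c=capture(cam)
    if save: cv2.imwrite(f"pics/{save}.png",c["image"])
    for n in("red","yellow","green"):
        for s in silhouettes(cam,f"lid_{n}_center")[:2]:
            p=cloud(c,s["region"])
            if len(p)>20:
                m=np.percentile(p,[2,98],axis=0).mean(0); print(n,round(s["conf"],2),np.round(s["xy"]),m.round(3),"tray",w2t(m).round(3))
    print("t",current_clock())
E
python3 - <<'E'
from h import *
move_gripper(.022); print(current_finger_gap())
push((.464,.175),t2w((.02,.056)),hover=.22)
lids("g1")
E
```

```text
0.021809762420666907
F [ 0.8 -0.3 -0.1] tcp [0.634 0.187 0.006]
red 0.64 [356. 264.] [ 0.472 -0.165  0.013] tray [-0.2   -0.282]
yellow 0.71 [282. 270.] [ 0.471 -0.005  0.014] tray [-0.188 -0.121]
yellow 0.34 [234. 200.] [0.647 0.128 0.014] tray [-0.001 -0.004]
green 0.66 [ 95. 232.] [0.511 0.25  0.398] tray [-0.126  0.129]
t 10.1583
```

```bash
python3 - <<'E'
from h import *
push((.473,-.0055),t2w((.02,.0)))
push((.474,-.166),t2w((-.165,-.055)))
servo_line([.42,-.15,.2],rate=.2)
lids("y1")
E
```

```text
F [-0.1  0.7 -0.1] tcp [0.645 0.117 0.006]
F [-0.1 -0.4  1. ] tcp [0.486 0.035 0.006]
red 0.75 [258. 261.] [0.49  0.062 0.012] tray [-0.164 -0.056]
yellow 0.51 [224. 191.] [0.668 0.13  0.009] tray [ 0.02  -0.004]
green 0.58 [205. 192.] [0.662 0.187 0.01 ] tray [0.019 0.054]
t 24.2
```

View pics/y1.png

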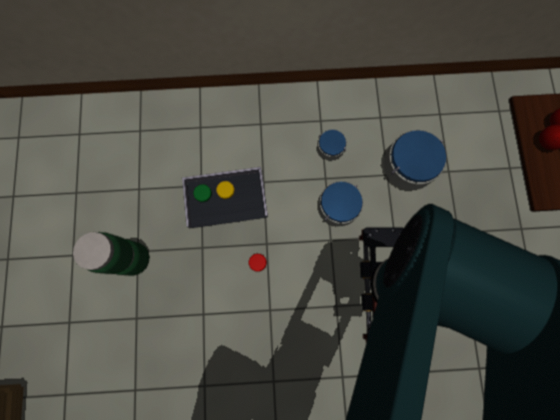

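Green (203,192) and yellow (225,190) lie in the tray. Red (258,262) waits before the mouth, and the bystanders haven't moved.

```bash
python3 - <<'E'
from h import *
push((.489,.0625),t2w((.005,-.052)))
servo_line([.42,-.12,.22],rate=.2)
lids("r1")
for q in("jar_low_center","jar_top_center","funnel_center","pot_center"):
    c=capture("scene")
    for s in silhouettes("scene",q)[:2]:
        lo,hi=np.percentile(cloud(c,s["region"]),[2,98],axis=0); print(q,round(s["conf"],2),lo.round(3),hi.round(3))
E
```

```text
F [-0.7  0.   0.3] tcp [0.629 0.078 0.006]
yellow 0.56 [222. 190.] [0.668 0.132 0.008] tray [ 0.02  -0.001]
green 0.78 [203. 192.] [0.664 0.187 0.009] tray [0.021 0.054]
green 0.24 [225. 200.] [0.648 0.132 0.014] tray [0. 0.]
t 31.7333
jar_low_center 0.88 [0.493 0.314 0.003] [0.556 0.366 0.092]
jar_top_center 0.81 [0.486 0.316 0.104] [0.555 0.385 0.201]
funnel_center 0.59 [ 0.434 -0.441  0.001] [ 0.517 -0.345  0.116]
pot_center 0.95 [ 0.571 -0.186  0.013] [ 0.661 -0.097  0.069]
pot_center 0.7 [ 0.734 -0.165  0.011] [ 0.796 -0.104  0.049]
```

View pics/r1.png

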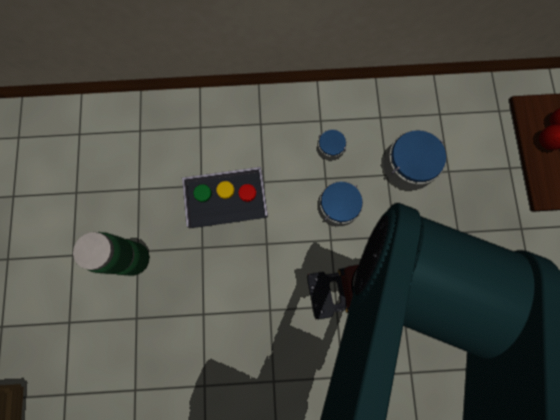

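All three lids lie in the tray, with red at (248,192), clear of the mouth line and the walls. The arm is clear of everything, so I'm handing in.

```bash
python3 - <<'E'
from h import *
c=capture("top"); print("red tray",w2t(pix2w(c,248,192,.014)).round(3)); close_job()
E
```

```text
red tray [ 0.004 -0.057]
the job is handed in; nothing more can be done
```

I swept all three lids along the tiles into the tray with the fingers set 22 mm apart, and handed the job in at about 32 s. Green and yellow each took one straight push. Red was pushed sideways past the pot first, then in.

**Lids:** in the tray frame, green ended at (0.021, 0.054), yellow at (0.020, -0.001) and red at (0.004, -0.057) m. All three are inside the allowed limits.

**Bystanders:** the jars, funnel and middle-sized pot measured within a few millimetres of their first readings. For the lower jar I compared against the first top-camera reading, since the scene camera had none at the start.

**Checks that failed or disagreed:**
- The network missed red in the last picture, so I took its position from the pixel where I saw it.
- In that picture the network also gave a low-confidence false green (0.24) at the tray centre.
- After the first push it misplaced green with 0.66 confidence, most likely because the arm blocked the view. Later pictures put green where it was meant to go.

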